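Take the backboard out of a picture frame

ROBOT

A 6-joint arm with a two-finger parallel gripper is mounted at the origin on a cart in front of the work surface, level with it; the furniture and walls round the work are solid. World frame = base frame: x ahead of the robot, y to its left, z up, the work surface at z = 0. Lengths are in m, angles in rad, forces in N, time in s.
With the tool pointing down it reaches from about 0.275 to 0.875 m from the base axis. Payload 12.5 kg.
Tool frame: the origin (TCP) lies at the very end of the fingers, on their centre line; the grasp point (between the pads) lies 19 mm behind it; z points along the fingers, y is the line along which they close (so a half turn about z gives the same grasp; the last joint's range is limited). The gripper opens to 85 mm and grips with 20 to 120 N. Pads are 22 mm wide; open, the fingers measure 114 mm over their backs; the gripper's body (76 mm by 85 mm) begins 54 mm behind the grasp point. The pads swing forward as they close: fully open they stand 13 mm farther back than shut.
Start: joints at [1.106, 0.351, 1.652, -0, 1.139, -0.085], TCP at [0.204, 0.511, 0.231] pointing down, gripper open.
Joint ranges: [-2.75, 2.75], [-0.79, 2.1], [0.01, 2.65], [-1.57, 4.71], [0.07, 3.14], [-2.87, 2.87]. Speed limits (rad/s): [2.22, 2.22, 2.79, 3.14, 3.14, 3.14].

INTERFACE

Orientations are given as a unit quaternion [w, x, y, z].
In Python, from station import env gives the robot as it stands.
- The arm moves only by the shell command python3 -m crank 'ROWS' [OPENING]. ROWS is JSON, one flat list of numbers, 4 for each row, row after row: the shift along the world's x, y, z normalised to -1 to 1, where 1 is 0.03 m, then the turn about the world's z normalised to -1 to 1, where 1 is 6 degrees. In form: [dx, dy, dz, twist, dx, dy, dz, twist, ...]. A call has 1 to 20 rows; each row shifts and turns the commanded pose from where the row before left it; what a row does not reach is not made up. A row lasts 1/10 s, in which the tool goes at most 50 mm and 8.59 degrees, less where a joint would pass 70% of its speed; a pose out of reach is approached as far as the arm can. A call with a number of a shift or a turn outside -1 to 1 is refused whole. A call with a gripper value outside its range is refused whole. OPENING is the closure, from 0 (fully open) to 1 (shut), set as the call begins (- or left out, the last holds). The fingers move at their own pace and stop on an object; the grip force is fixed at half the most. Time passes only in rows, so rows that do not move let the fingers close. It gives the time, the measured TCP pose, the force, the opening and the grip force at its end, in the units of the state.
- env.get_state(): the state, without advancing time (a new reading comes with each control period).
- env.snapshot(name): name is "scene" or "top" or "wrist"; returns the picture (384x512x3 uint8, blue, green, red); there is no depth.
- env.camera_info(name): a dict with "K" (3x3 intrinsics, pixels), "world_from_camera" (4x4, takes a point from camera to world coordinates); the wrist camera has in their place "hand_eye" (4x4, takes a point from camera to tool coordinates, whose origin is the TCP and whose axes are the flange's). Camera axes: x right, y up, looking along -z (the intrinsics and any distortion apply to the point x, -y, -z); pixel columns grow to the right and rows downward; lengths in m; the calibration is good to about 2 mm. The wrist camera is an equidistant fisheye: a pixel r from the principal point sees the ray r / f radians off the axis. A picture is of the moment at which its call begins: read the wrist's pose just before it. camera_info takes no time and is no camera call.
- env.job_done(): hands the job in; it is judged then, once.
The state is a dict: "clock": time; "joint_positions": joint angles; "dq": joint speeds; "effort": joint torques, N m; "eef_pos": TCP position; "ee_rot": TCP orientation; "wrist_force": force on the tool from outside, world axes, zero at the start; "torque": the same for the moment, N m; "gripper_width": finger opening in m; "grasp_force": force on a finger pad.
Only numpy, scipy, OpenCV 4.12 (cv2) and the standard library are available. Lean on these libraries where they do the work, as an engineer would, in place of code of your own. Each camera call takes 0.05 s, during which the arm holds its last target. There are 200 camera calls.

TASK

The picture frame lies face down. Turn both of its turn buttons aside until they clear the backboard, lift the freed backboard out by its bar without forcing it, and lay it gently on the desk mat, flat with the bar up, centred and square with the mat. Leave the buttons turned aside and the other things where they stand.

Things in the scene. Friction and masses are not known exactly. Their poses are not given: they have to be found in the camera images.
- frame: dark wooden picture frame lying face down, fixed to the table, 264 x 204 mm and 26 mm high. Origin: centre of its underside, at table height; x along its long side, y along its short side, z up. Rails 40 mm wide round a recess of 184 x 124 mm, in which the backboard lies. One turn button stands on each long rail: button_l at (+30, +82) mm and button_r at (-30, -82) mm in this frame.
- button_l_grip (a point): pale wooden turn button on the frame's +y rail: a flat bar 76 mm long, 16 mm wide with half-round ends, from 28 to 38 mm above the table, carrying in its middle a thumb block 36 mm long (along the bar), 14 mm wide, whose top is 52 mm above the table. The point is on the pivot, 43 mm above the table (half-way up the block is 44 mm); y along the bar, x across it, turning with the button.
- button_l (a joint): turn of button_l about its vertical pivot, rad, seen from above counter-clockwise positive. 0: bar at right angles to the rail, its inner end 18 mm over the backboard (2 to 3 mm above its surface). It turns both ways to stops at +-1.75; beyond +-1.1 it is clear of the backboard; +-1.57 is along the rail. Held by light friction (0.04 N m), stays where it is left.
- button_r_grip (a point): the same turn button on the frame's -y rail; point and axes likewise.
- button_r (a joint): turn of button_r, as for button_l.
- panel_grip (a point): the loose plywood backboard, 180 x 120 x 8 mm, 0.13 to 0.25 kg, lying in the recess with about 2 mm of play all round, underside 17 mm and top 25 mm above the table. In the middle of its top is a wooden bar to lift it by, 90 mm long, 16 mm wide, 26 mm high. The point is the centre of that bar (half its height), 21 mm above the board's underside and over the board's centre; x along bar and board's long side, y across, z up.
- panel: the same backboard; origin at the centre of its underside, axes as panel_grip.
- mat: dark grey desk mat with a thin lighter line round its edge, 220 x 160 mm, 5 mm thick, fixed flat on the table on the other side from the frame; origin: centre of its underside, at table height; x along its long side.
- eraser: bystander: eraser, 55 x 21 x 12 mm, between frame and mat; origin at its underside.
- marker: bystander: marker pen, 17 x 135 x 16 mm, lying between frame and mat, nearer the robot than the eraser; origin at its underside.

How it is judged:
By the outcome, as a careful person would: the job done as asked, in the order asked, and still so for the second after the job is handed in, with the robot touching nothing.
It also fails if it takes over 64 s, if anything falls off the work surface, if the arm or the gripper's body presses on something with over 40 N, if the wrist force passes 120 N, or if a joint passes its speed limit or range.

## Working session

There is one attempt and no reset: what is moved stays moved. The work goes in short steps, Python scripts to look and compute and a shell command to move; the robot and the scene stay as the last step left them, time stands still between calls to the robot, and variables do not carry over. Pictures are saved under pics/ and viewed, at most 10 in all, crops included, and the job is handed in when it is done.

```bash
ls; mkdir -p pics; python3 - <<'E'
from station import env
import cv2,numpy as np
s=env.get_state();print(s)
for n in("top","scene"):
    cv2.imwrite(f"pics/{n}0.png",env.snapshot(n)); print(n,env.camera_info(n))
print(env.camera_info("wrist"))
E
```

```text
pics
{'clock': 0.0, 'joint_positions': array([ 1.10638016e+00,  3.51208927e-01,  1.65244536e+00, -1.10736568e-05,
        1.13910592e+00, -8.45789071e-02]), 'dq': array([ 0.00049374, -0.00088138, -0.00026525, -0.0003228 , -0.0003314 ,
        0.00103435]), 'effort': array([-2.21979317e-03, -5.06112778e+01, -2.91394365e+01, -2.09066070e-04,
        4.65728794e-03,  2.14691798e-08]), 'eef_pos': array([0.20373735, 0.51050464, 0.2307653 ]), 'ee_rot': array([-1.53400913e-04,  1.88776679e-01,  9.82019870e-01, -5.63282928e-04]), 'wrist_force': array([ 0.08699797, -0.26978739,  0.4026055 ]), 'torque': array([-0.02471392,  0.00131618, -0.05026596]), 'grasp_force': 0.0, 'gripper_width': 0.08537002501564148}
top {'K': array([[491.10236785,   0.        , 257.30292417],
       [  0.        , 491.10236785, 193.12995204],
       [  0.        ,   0.        ,   1.        ]]), 'world_from_camera': array([[ 0.00957171,  0.98347531, -0.18078911,  0.33181954],
       [-0.99987426,  0.00712731, -0.0141655 , -0.01689613],
       [-0.01264287,  0.18090197,  0.98341987,  1.20874415],
       [ 0.        ,  0.
[... 287 characters left out ...]

       [-0.54847194,  0.61092516, -0.57091941, -0.59497949],
       [ 0.0064605 ,  0.68585572,  0.72770886,  0.82494982],
       [ 0.        ,  0.        ,  0.        ,  1.        ]])}
{'K': array([[297.31863964,   0.        , 254.91401368],
       [  0.        , 297.31863964, 193.72244837],
       [  0.        ,   0.        ,   1.        ]]), 'hand_eye': array([[-7.27804289e-06,  9.58825809e-01,  2.83994839e-01,
         7.25517410e-02],
       [ 9.99999596e-01, -2.48214469e-04,  8.63651184e-04,
         3.93609403e-04],
       [ 8.98582673e-04,  2.83994730e-01, -9.58825420e-01,
        -1.44157756e-01],
       [ 0.00000000e+00,  0.00000000e+00,  0.00000000e+00,
         1.00000000e+00]])}
```

View pics/top0.png

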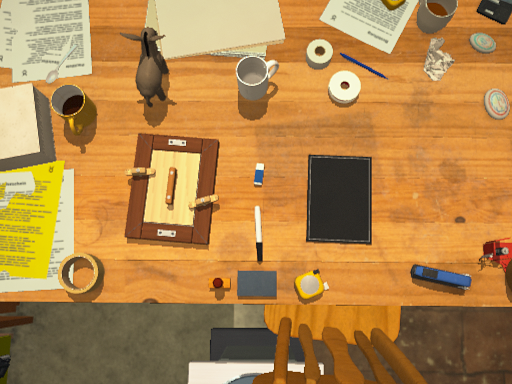

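View pics/scene0.png

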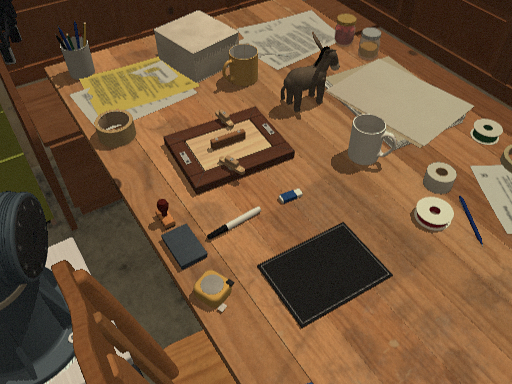

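The top view shows the frame around (172,190) with its long side roughly along image vertical. The buttons are at (140,173) and (204,202), and the bar at (171,187). The mat is around (339,199), the eraser at (259,174) and the marker at (259,233). Next I'll measure these by mask.

```bash
cat > h.py <<'E'
from station import env
import cv2,numpy as np
from scipy.spatial.transform import Rotation as R
def ray(name,uv,z,C=None):
    C=C or env.camera_info(name);K,T=C["K"],C["world_from_camera"]
    uv=np.atleast_2d(np.array(uv,float)); d=np.c_[(uv[:,0]-K[0,2])/K[0,0],-(uv[:,1]-K[1,2])/K[1,1],-np.ones(len(uv))]@T[:3,:3].T
    o=T[:3,3]; return o+d*((z-o[2])/d[:,2])[:,None]
def tool():
    s=env.get_state();q=s["ee_rot"];return s["eef_pos"],R.from_quat([q[1],q[2],q[3],q[0]]).as_matrix()
def wray(uv,z,pose):
    C=env.camera_info("wrist");K,H=C["K"],C["hand_eye"];p,Rm=pose
    uv=np.atleast_2d(np.array(uv,float));dx=uv[:,0]-K[0,2];dy=uv[:,1]-K[1,2];r=np.hypot(dx,dy);t=r/K[0,0]
    d=np.c_[np.sin(t)*dx/r,-np.sin(t)*dy/r,-np.cos(t)]@H[:3,:3].T@Rm.T
    o=p+Rm@H[:3,3]; return o+d*((z-o[2])/d[:,2])[:,None]
def rect(P):
    c,(w,h),a=cv2.minAreaRect((P[:,:2]*1000).astype(np.float32)); 
    if w<h: w,h,a=h,w,a+90
    a=(a+90)%180-90
    return np.round(c,1),round(w,1),round(h,1),round(a,2)
def big(mask,k=1):
    cs,_=cv2.findContours(mask,cv2.RETR_EXTERNAL,cv2.CHAIN_APPROX_NONE);return sorted(cs,key=cv2.contourArea)[::-1][:k]
E
python3 - <<'E'
from h import *
im=cv2.imread("pics/top0.png");hsv=cv2.cvtColor(im,cv2.COLOR_BGR2HSV)
for n,p in dict(frame=(135,200),board=(190,170),bar=(171,186),btn=(140,173),wood=(250,130),mat=(340,200),rail=(160,142)).items(): print(n,hsv[p[1],p[0]])
roi=np.zeros(im.shape[:2],np.uint8);roi[120:255,115:385]=1
H,S,V=cv2.split(hsv)
mat=((V<60)&(roi>0)).astype(np.uint8);mat[:,:290]=0
mat=cv2.morphologyEx(mat,cv2.MORPH_CLOSE,np.ones((5,5)));c=big(mat)[0]
print("mat",rect(ray("top",c[:,0],0.005)))
board=((S<150)&(V>150)&(roi>0)).astype(np.uint8);board[:,230:]=0
for c in big(board,5): print("pale",cv2.boundingRect(c),cv2.contourArea(c),rect(ray("top",c[:,0],0.025)))
crop=cv2.resize(im[125:255,115:245],None,fx=4.5,fy=4.5,interpolation=cv2.INTER_CUBIC);cv2.imwrite("pics/crop0.png",crop)
E
```

```text
frame [ 11 183 135]
board [ 23 119 249]
bar [ 14 192 202]
btn [ 17 152 106]
wood [ 15 180 218]
mat [19 45 45]
rail [ 11 185 131]
mat (array([ 542.1, -201.1]), 217.2, 156.2, -1.82)
pale (144, 150, 57, 77) 3384.5 (array([563.3, 212.7]), 183.0, 129.8, -4.44)
pale (157, 229, 19, 8) 100.5 (array([450.7, 220.3]), 45.0, 15.7, 85.72)
pale (168, 139, 18, 7) 89.0 (array([678.2, 203.8]), 43.2, 15.6, -89.67)
pale (209, 194, 9, 7) 23.0 (array([539. , 107.4]), 17.5, 16.8, -62.42)
pale (200, 197, 8, 6) 14.5 (array([534.7, 133. ]), 18.0, 11.0, -35.29)
```

View pics/crop0.png

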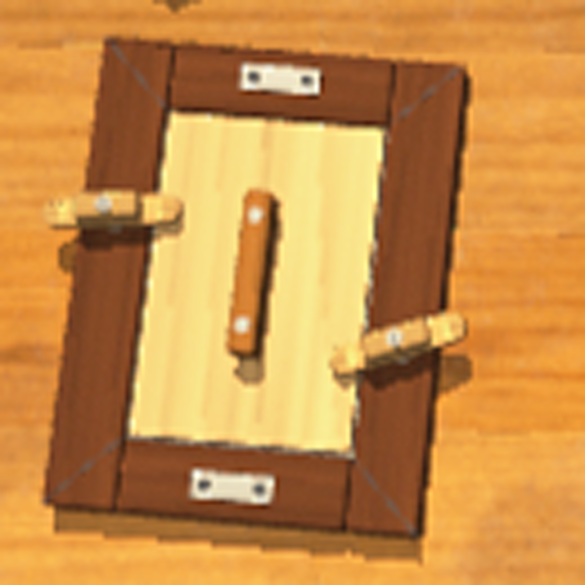

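The frame is clear: +x points up in the image, button_l is on the left and button_r on the right. I'll get world numbers from these corners and points.

```bash
python3 - <<'E'
from h import *
f=lambda a:(np.array(a,float)+.5)/4.5-.5+np.array([115,125])
F=ray("top",f([(107,40),(467,66),(420,535),(48,503)]),.026)
print("frame",np.round(F*1000,1).tolist(),rect(F)); c=F.mean(0);
x=(F[0]+F[1]-F[2]-F[3])[:2];yx=np.degrees(np.arctan2(x[1],x[0])); y=(F[0]+F[3]-F[1]-F[2])[:2];yy=np.degrees(np.arctan2(-y[0],y[1]));print("c",c*1000,"yaw",yx,yy)
# frame from scene view too: dark mask
B=ray("top",f([(170,112),(387,127),(354,455),(130,437)]),.026);print("recess",rect(B),B.mean(0)*1000)
print("bar",np.round(ray("top",f([(257,190),(240,353),(256,215),(241,325)]),.051)*1000,1).tolist())
L=ray("top",f([(48,212),(180,209)]),.038);Rr=ray("top",f([(334,361),(465,325)]),.038)
for n,b in(("L",L),("R",Rr)):
    d=b[1]-b[0];print(n,np.round(b.mean(0)*1000,1),np.linalg.norm(d)*1000,"bar ang",np.degrees(np.arctan2(d[1],d[0])))
print("pivots",np.round(ray("top",f([(102,203),(395,338)]),.052)*1000,1).tolist())
for yaw in (yx,yy):
    a=np.radians(yaw);M=np.array([[np.cos(a),-np.sin(a)],[np.sin(a),np.cos(a)]])
    print("pred",(c[:2]+M@[.03,.082])*1000,(c[:2]+M@[-.03,-.082])*1000)
E
```

```text
frame [[699.4, 300.4, 26.0], [685.5, 98.8, 26.0], [425.1, 117.8, 26.0], [440.6, 318.4, 26.0]] (array([562.7, 209.1]), 261.1, 202.1, -4.16)
c [562.67402558 208.85083822  26.        ] yaw -4.064371435518351 -4.172185623445016
recess (array([563.1, 209.2]), 182.8, 121.8, -3.84) [563.19510642 209.00638502  26.        ]
bar [[608.0, 208.1, 51.0], [518.9, 213.5, 51.0], [594.2, 208.0, 51.0], [534.1, 213.6, 51.0]]
L [599.2 288.2  38. ] 72.08501958726397 bar ang -88.28637096543633
R [527.2 130.3  38. ] 72.83338532717778 bar ang -73.93535630422922
pivots [[600.1, 291.3, 52.0], [527.5, 131.0, 52.0]]
pred [598.41050634 288.51829671] [526.93754482 129.18337973]
pred [598.56035424 288.45090993] [526.78769692 129.25076652]
```

```bash
python3 -m crank '[0.82,-0.46,-0.17,-0.69,0.82,-0.46,-0.17,-0.69,0.82,-0.46,-0.17,-0.69,0.82,-0.46,-0.17,-0.69,0.82,-0.46,-0.17,-0.69,0.82,-0.46,-0.17,-0.69,0.82,-0.46,-0.17,-0.69,0.82,-0.46,-0.17,-0.69,0.82,-0.46,-0.17,-0.69,0.82,-0.46,-0.17,-0.69,0.82,-0.46,-0.17,-0.69,0.82,-0.46,-0.17,-0.69,0.82,-0.46,-0.17,-0.69,0.82,-0.46,-0.17,-0.69,0.82,-0.46,-0.17,-0.69,0.82,-0.46,-0.17,-0.69,0,0,0,0,0,0,0,0]'
python3 - <<'E'
from h import *
s=env.get_state();p=tool();print(s["clock"],p[0],np.degrees(np.arctan2(p[1][1,1],p[1][0,1])))
cv2.imwrite("pics/w1.png",env.snapshot("wrist"))
E
```

```text
clock: 1.9
eef_pos: [0.5972, 0.2897, 0.1491]
ee_rot: [-0.0, 0.695, 0.719, -0.001]
wrist_force: [-0.1, -0.3, 0.1]
gripper_width: 0.0856
grasp_force: 0.0
1.9 [0.59718986 0.28973637 0.14905595] 2.0067209076582944
```

View pics/w1.png

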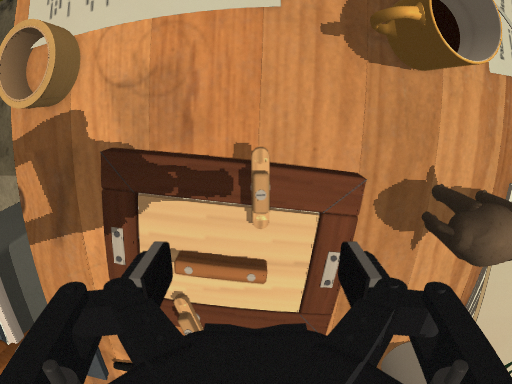

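The wrist view shows button_l upright from (261,148) to (259,228), with its screw at (260,195). The rail corners are at (101,149) and (366,175), and the panel bar runs from (176,263) to (266,272). I'll check these against the top-view numbers.

```bash
python3 - <<'E'
from h import *
p=tool()
f=lambda uv,z:np.round(wray(uv,z,p)*1000,1).tolist()
print("screw L",f((260,195),.052));print("bar ends",f([(261,148),(259,228)],.038));print("corners",f([(101,149),(366,175)],.026));print("panel screws",f([(187,271),(249,272)],.051))
E
```

```text
screw L [[600.9, 290.2, 52.0]]
bar ends [[600.4, 328.4, 38.0], [601.6, 253.8, 38.0]]
corners [[442.4, 324.2, 26.0], [703.4, 306.2, 26.0]]
panel screws [[533.9, 210.8, 51.0], [593.7, 213.4, 51.0]]
```

```bash
python3 -m crank '[0.09,0,-0.5,0,0,0,-0.6,0,0,0,-0.6,0,0,0,-0.6,0,0,0,-0.6,0,0,0,-0.5,0,0,0,-0.3,0,0,0,-0.2,0,0,0,0,0]' 0
python3 -m crank '[0,0,0,0,0,0,0,0,0,0,0,0,0,0,0,0,0,0,0,0,0,0,0,0]' 0.77
```

```text
clock: 2.85
eef_pos: [0.5999, 0.29, 0.0321]
ee_rot: [-0.0, 0.695, 0.719, -0.0]
wrist_force: [0.0, -0.4, 0.1]
gripper_width: 0.0855
grasp_force: 0.0
clock: 3.45
eef_pos: [0.6002, 0.29, 0.0328]
ee_rot: [0.0, 0.695, 0.719, 0.0]
wrist_force: [0.4, -0.6, 0.3]
gripper_width: 0.0196
grasp_force: 0.0
```

```bash
python3 -m crank '[0,0,0,0.5,0,0,0,1,0,0,0,1,0,0,0,1,0,0,0,1,0,0,0,1,0,0,0,1,0,0,0,1,0,0,0,1,0,0,0,1,0,0,0,1,0,0,0,1,0,0,0,1,0,0,0,1,0,0,0,1,0,0,0,0]' 0.77
python3 -m crank '[0,0,0,0,0,0,0,0,0,0,0,0,0,0,0,0,0,0,0,0,0,0,0,0]' 0
python3 -m crank '[0,0,0.3,0,0,0,0.6,0,0,0,0.8,0,0,0,0.8,0,0,-0.8,0.8,0,0,-0.8,0.6,0,0,0,0,0]'
python3 - <<'E'
from h import *
print(tool()[0]);cv2.imwrite("pics/w2.png",env.snapshot("wrist"))
E
```

```text
clock: 5.05
eef_pos: [0.6007, 0.2904, 0.033]
ee_rot: [0.001, 0.008, 1.0, 0.0]
wrist_force: [1.6, 2.2, 0.5]
gripper_width: 0.0193
grasp_force: 1.1
clock: 5.65
eef_pos: [0.6002, 0.2899, 0.0327]
ee_rot: [-0.0, 0.009, 1.0, -0.0]
wrist_force: [-0.4, 0.1, -0.0]
gripper_width: 0.0852
grasp_force: 0.0
clock: 6.35
eef_pos: [0.6018, 0.2403, 0.1543]
ee_rot: [0.003, 0.01, 1.0, 0.001]
wrist_force: [0.6, 0.4, 0.4]
gripper_width: 0.0854
grasp_force: 0.0
[0.60180819 0.24033383 0.15426115]
```

View pics/w2.png

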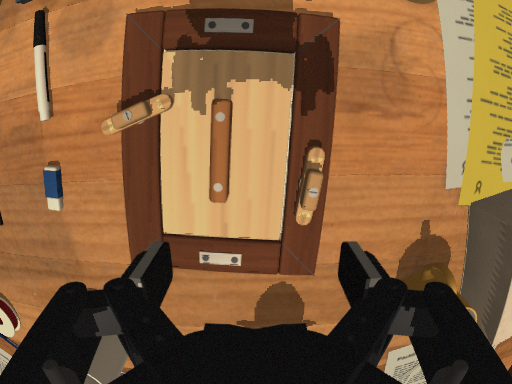

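Button_l now lies along its rail, from (317,148) to (305,222). Button_r runs from (104,128) to (171,100) with its screw at (127,116). The panel bar runs from (221,100) to (219,201). I'll compute the move to button_r.

```bash
python3 - <<'E'
from h import *
p=tool()
f=lambda uv,z:wray(uv,z,p)*1000
ang=lambda P:np.degrees(np.arctan2(*(P[1]-P[0])[1::-1]))
print("tool",p[0],np.degrees(np.arctan2(p[1][1,1],p[1][0,1])))
print("screw R",f((127,116),.052));P=f([(104,128),(171,100)],.038);print("R",P.mean(0),ang(P))
P=f([(317,148),(305,222)],.038);print("L",P.mean(0),ang(P))
P=f([(220,117),(217,188)],.051);print("panel",P,P.mean(0),ang(P))
P=f([(124,15),(340,17),(313,275),(132,268)],.026);print(rect(P))
E
```

```text
tool [0.60111984 0.24137391 0.15246524] 88.902248411068
screw R [[529.21247538 132.54979272  52.        ]]
R [528.33907263 135.19147801  38.        ] 105.99678496576638
L [599.45865113 293.02357847  38.        ] -7.31222972940518
panel [[535.53992013 214.39272267  51.        ]
 [595.99668689 209.21284347  51.        ]] [565.76830351 211.80278307  51.        ] -4.897089122564658
(array([567060.8, 212744.3]), 266793.5, 204523.1, -3.7)
```

```bash
python3 -m crank '[-0.2,-0.3,0,-1,-0.2,-0.3,0,-1,-0.2,-0.3,0,-1,-0.2,-0.3,0,-1,-0.2,-0.3,0,-1,-0.2,-0.3,0,-1,-0.2,-0.3,0,-1,-0.2,-0.3,0,-1,-0.2,-0.3,0,-1,-0.2,-0.3,0,-1,-0.2,-0.3,0,-1,-0.2,-0.37,0,-1,0,0,0,-0.15,0,0,-0.5,0,0,0,-0.5,0,0,0,-0.5,0,0,0,0,0,0,0,0,0]' 0
```

```text
clock: 8.2
eef_pos: [0.5284, 0.1325, 0.1049]
ee_rot: [-0.0, 0.6, 0.8, -0.0]
wrist_force: [0.4, 0.3, 0.7]
gripper_width: 0.0855
grasp_force: 0.0
```

```bash
python3 -m crank '[0,-0.02,-0.5,0,0,0,-0.6,0,0,0,-0.6,0,0,0,-0.4,0,0,0,-0.2,0,0,0,-0.1,0,0,0,0,0]' 0
python3 -m crank '[0,0,0,0,0,0,0,0,0,0,0,0,0,0,0,0,0,0,0,0,0,0,0,0]' 0.77
python3 -m crank '[0,0,0,0.5,0,0,0,1,0,0,0,1,0,0,0,1,0,0,0,1,0,0,0,1,0,0,0,1,0,0,0,1,0,0,0,1,0,0,0,1,0,0,0,1,0,0,0,1,0,0,0,0.6,0,0,0,0]' 0.77
python3 -m crank '[0,0,0,0,0,0,0,0,0,0,0,0,0,0,0,0,0,0,0,0,0,0,0,0]' 0
python3 -m crank '[0,0,0.3,0,0,0,0.6,0,0,0,0.8,0,0,0,0.8,0,0.2,0.6,0.8,0,0.5,0.8,0,0,0.5,0.8,0,0,0,0,0,0,0,0,0,0]'
python3 - <<'E'
from h import *
print(tool()[0]);cv2.imwrite("pics/w3.png",env.snapshot("wrist"))
E
```

```text
clock: 8.9
eef_pos: [0.5284, 0.1314, 0.033]
ee_rot: [0.0, 0.601, 0.799, 0.0]
wrist_force: [-0.4, 0.3, 0.9]
gripper_width: 0.0851
grasp_force: 0.0
clock: 9.5
eef_pos: [0.5282, 0.1313, 0.0327]
ee_rot: [0.0, 0.601, 0.799, 0.0]
wrist_force: [0.4, -1.0, -0.1]
gripper_width: 0.0195
grasp_force: 0.0
clock: 10.9
eef_pos: [0.5287, 0.1315, 0.0329]
ee_rot: [0.001, 0.011, 1.0, 0.0]
wrist_force: [1.9, 2.3, 1.3]
gripper_width: 0.0194
grasp_force: 1.0
clock: 11.5
eef_pos: [0.5281, 0.1313, 0.0326]
ee_rot: [-0.0, 0.011, 1.0, -0.0]
wrist_force: [-1.3, -0.5, -0.2]
gripper_width: 0.0852
grasp_force: 0.0
clock: 12.4
eef_pos: [0.5639, 0.1974, 0.1319]
ee_rot: [-0.0, 0.011, 1.0, -0.0]
wrist_force: [-0.2, 0.7, 0.6]
gripper_width: 0.0852
grasp_force: 0.0
[0.56393347 0.19739705 0.13188867]
```

View pics/w3.png

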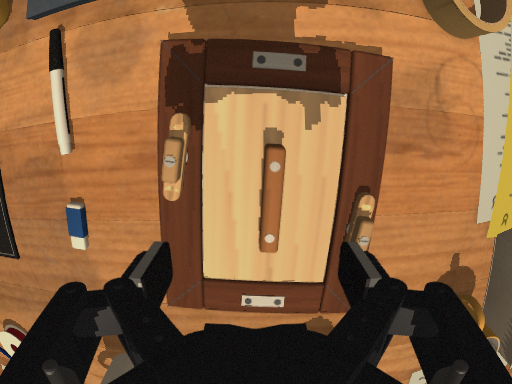

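Button_r now lies along its rail, from (180,115) to (172,198), and clears the board. The panel bar's screws are at (275,167) and (269,239). I'll compute the grasp, and refine the mat and panel from the top camera.

```bash
python3 - <<'E'
from h import *
p=tool()
f=lambda uv,z:wray(uv,z,p)*1000
ang=lambda P:np.degrees(np.arctan2(*(P[1]-P[0])[1::-1]))
P=f([(180,115),(172,198)],.038);print("R",P.mean(0),ang(P))
P=f([(275,167),(269,239)],.051);print("panel",P.mean(0),ang(P))
P=f([(275,145),(268,250)],.051);print("bar",P.mean(0),ang(P))
im=cv2.imread("pics/top0.png");g=cv2.cvtColor(im,cv2.COLOR_BGR2GRAY)
V=im.max(2);m=(V<110).astype(np.uint8);m[:,:295]=0;m[:140]=0;m[255:]=0
m=cv2.morphologyEx(m,cv2.MORPH_CLOSE,np.ones((7,7)));c=big(m)[0]
print("mat",rect(ray("top",c[:,0],.005)),cv2.boundingRect(c))
im=cv2.imread("pics/scene0.png");V=im.max(2);m=(V<75).astype(np.uint8);m[:215]=0;m[330:]=0;m[:,:250]=0;m[:,400:]=0
m=cv2.morphologyEx(m,cv2.MORPH_CLOSE,np.ones((7,7)));c=big(m)[0]
print("mat scene",rect(ray("scene",c[:,0],.005)),cv2.boundingRect(c))
E
```

```text
R [528.98224289 131.97925642  38.        ] -10.095238552433365
panel [567.06665353 210.74344828  51.        ] -4.829669154939589
bar [563.67568886 210.3750711   51.        ] -4.006818101993025
mat (array([ 541.3, -202.2]), 220.4, 159.0, -1.9) (306, 155, 66, 90)
mat scene (array([ 543.6, -205.2]), 221.7, 160.4, -1.97) (257, 222, 136, 106)
```

```bash
python3 -m crank '[0.04,0.44,0,-0.5,0,0,-0.6,0,0,0,-0.6,0,0,0,-0.6,0,0,0,-0.6,0,0,0,-0.5,0,0,0,-0.3,0,0,0,-0.2,0,0,0,0,0,0,0,0,0]' 0
python3 -m crank '[0,0,0,0,0,0,0,0,0,0,0,0,0,0,0,0,0,0,0,0,0,0,0,0]' 0.7
python3 - <<'E'
from h import *
print(tool()[0]);cv2.imwrite("pics/w4.png",env.snapshot("wrist"))
E
```

```text
clock: 13.45
eef_pos: [0.5657, 0.2105, 0.0302]
ee_rot: [0.0, 0.038, 0.999, 0.0]
wrist_force: [-0.1, -0.4, -0.1]
gripper_width: 0.0851
grasp_force: 0.0
clock: 14.05
eef_pos: [0.5653, 0.2105, 0.0297]
ee_rot: [-0.0, 0.038, 0.999, -0.0]
wrist_force: [0.5, -0.4, 0.6]
gripper_width: 0.0255
grasp_force: 0.0
[0.56534031 0.2105074  0.02967646]
```

View pics/w4.png

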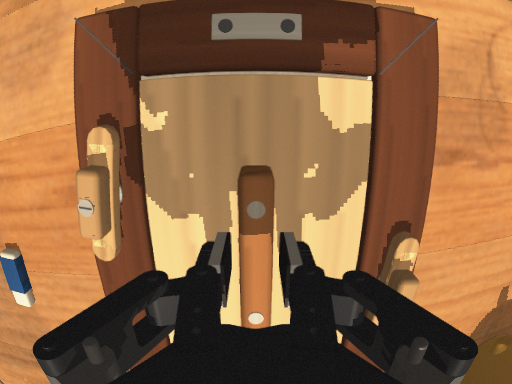

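The bar, at column 257, sits midway between the pads at 230 and 281, and it is square with them. Closing the gripper.

```bash
python3 -m crank '[0,0,0,0,0,0,0,0,0,0,0,0,0,0,0,0,0,0,0,0,0,0,0,0]' 1
python3 -m crank '[0,0,0.05,0,0,0,0.05,0,0,0,0.05,0,0,0,0.05,0,0,0,0.05,0,0,0,0.05,0]'
```

```text
clock: 14.7
eef_pos: [0.5655, 0.2105, 0.0299]
ee_rot: [0.0, 0.037, 0.999, 0.0]
wrist_force: [-0.9, 0.7, 4.7]
gripper_width: 0.0149
grasp_force: 59.7
clock: 15.3
eef_pos: [0.5653, 0.2105, 0.0388]
ee_rot: [-0.0, 0.038, 0.999, -0.0]
wrist_force: [0.5, 1.2, -1.5]
gripper_width: 0.0152
grasp_force: 59.0
```

```bash
python3 -m crank '[0,0,0.1,0,0,0,0.1,0,0,0,0.15,0,0,0,0.2,0,0,0,0.3,0,0,0,0.4,0,0,0,0.5,0,0,0,0.5,0,0,0,0.4,0,0,0,0.2,0,0,0,0,0,0,0,0,0]'
python3 - <<'E'
from h import *
s=env.get_state();print(s["wrist_force"],s["torque"],tool()[0]);im=env.snapshot("scene");cv2.imwrite("pics/s5.png",cv2.resize(im[60:340,130:430],None,fx=2,fy=2))
E
```

```text
clock: 16.5
eef_pos: [0.5651, 0.2104, 0.1238]
ee_rot: [-0.0, 0.038, 0.999, -0.0]
wrist_force: [0.2, -0.8, -1.4]
gripper_width: 0.0147
grasp_force: 59.0
[ 0.19366091 -0.77315512 -1.39483871] [-0.05407936 -0.0256311   0.01299886] [0.56510886 0.21044101 0.12383106]
```

View pics/s5.png

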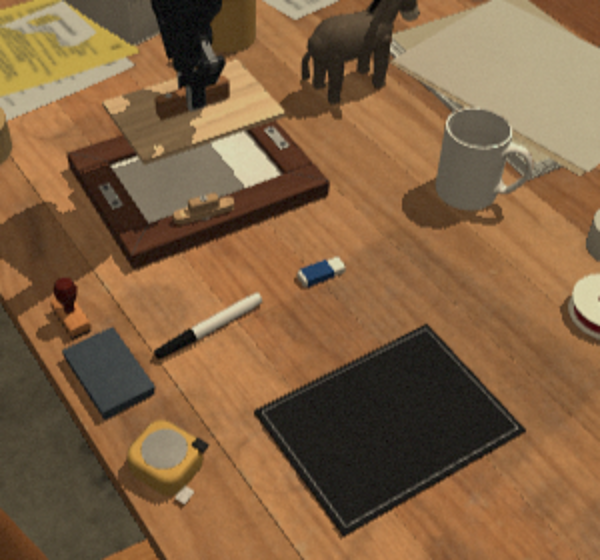

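The board hangs level and clear of the frame. Now carrying it over the mat.

```bash
python3 -m crank '[-0.04,-0.4,0,0.02,-0.05,-0.7,0,0.03,-0.05,-0.95,0,0.03,-0.05,-0.95,0,0.03,-0.05,-0.95,0,0.03,-0.05,-0.95,0,0.03,-0.05,-0.95,0,0.03,-0.05,-0.95,0,0.03,-0.05,-0.95,0,0.03,-0.05,-0.95,0,0.03,-0.05,-0.95,0,0.03,-0.05,-0.95,0,0.03,-0.05,-0.95,0,0.03,-0.05,-0.95,0,0.02,-0.04,-0.8,0,0,-0.03,-0.5,0,0,0,0,0,0]'
python3 -m crank '[0,0,-0.5,0,0,0,-0.6,0,0,0,-0.6,0,0,0,-0.4,0,0,0,-0.2,0,0,0,0,0,0,0,0,0,0,0,0,0]'
python3 - <<'E'
from h import *
p=tool();print(p[0],np.degrees(np.arctan2(p[1][1,1],p[1][0,1])))
cv2.imwrite("pics/w6.png",env.snapshot("wrist"));cv2.imwrite("pics/s6.png",env.snapshot("scene"));t=env.snapshot("top");cv2.imwrite("pics/t6.png",t)
s=cv2.imread("pics/s6.png");cv2.imwrite("pics/v6.png",np.hstack([cv2.resize(t[135:265,285:395],(400,473),interpolation=cv2.INTER_CUBIC),cv2.resize(cv2.imread("pics/w6.png")[60:384],(400,473))]))
E
```

```text
clock: 18.25
eef_pos: [0.542, -0.2052, 0.1238]
ee_rot: [-0.0, 0.018, 1.0, -0.0]
wrist_force: [-0.2, 0.5, -2.4]
gripper_width: 0.0148
grasp_force: 59.0
clock: 19.05
eef_pos: [0.543, -0.2036, 0.0559]
ee_rot: [0.001, 0.017, 1.0, -0.0]
wrist_force: [0.5, 0.9, -2.6]
gripper_width: 0.0147
grasp_force: 58.9
[ 0.54300113 -0.2036236   0.05591275] 88.10174453225652
```

View pics/v6.png

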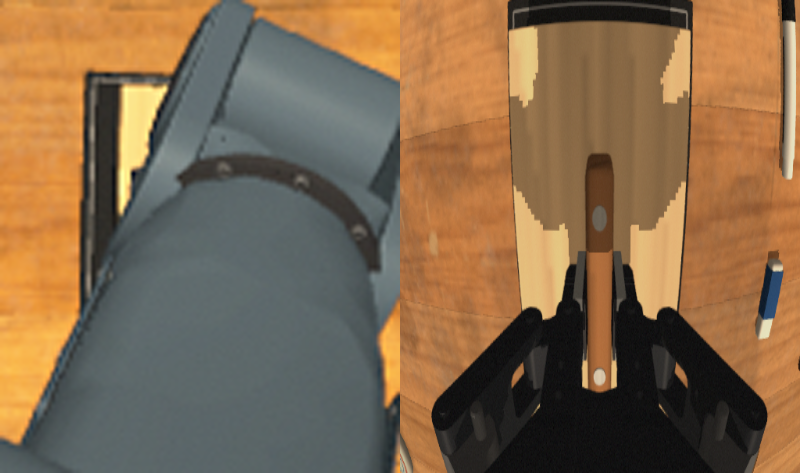

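The top view is occluded by the arm, and the wrist view shows the near ends of the board and mat. I'll spend the last picture on a zoomed composite of the wrist strip and scene crop.

```bash
python3 - <<'E'
import cv2,numpy as np
w=cv2.imread("pics/w6.png")[40:140,120:400]; s=cv2.imread("pics/s6.png")[205:345,240:410]
a=cv2.resize(w,(784,280),interpolation=cv2.INTER_CUBIC);a=np.clip(a.astype(float)*1.8,0,255).astype(np.uint8);b=cv2.resize(s,None,fx=2.2,fy=2.2,interpolation=cv2.INTER_CUBIC);b=np.clip(b.astype(float)*1.5,0,255).astype(np.uint8)
o=np.zeros((600,784,3),np.uint8);o[:280]=a;o[285:285+b.shape[0],:b.shape[1]]=b;cv2.imwrite("pics/v7.png",o)
E
```

```text
(no output)
```

View pics/v7.png

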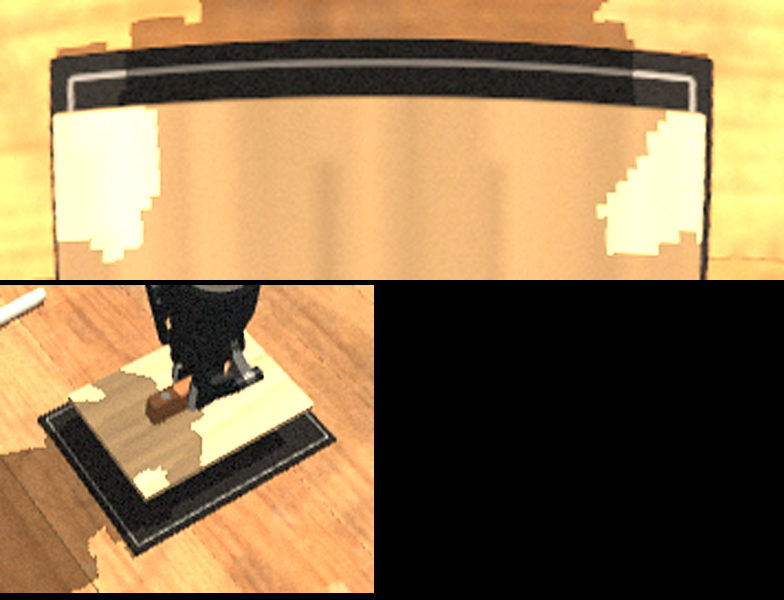

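The composite shows the near corners of both mat and board in the wrist strip, and three corners of each in the scene crop. I'll cast rays to find the relative offset.

```bash
python3 - <<'E'
from h import *
p=(np.array([0.5430,-0.2036,0.0559]),tool()[1])
w=lambda a:(np.array(a,float)+.5)/2.8-.5+np.array([120,40])
s=lambda a:(np.array(a,float)-[0,285]+.5)/2.2-.5+np.array([240,205])
def ana(P,L,n):
    NL,NR=P[0],P[1];y=np.degrees(np.arctan2((NL-NR)[1],(NL-NR)[0]))-90
    a=np.radians(y);c=(NL+NR)[:2]/2+L/2*np.array([np.cos(a),np.sin(a)])
    print(n,"width",np.linalg.norm(NL-NR)*1000,"yaw",y,"centre",c*1000)
    if len(P)>2:
        d=(P[2]-P[1]);print("   len",np.linalg.norm(d)*1000,"yaw",np.degrees(np.arctan2(d[1],d[0])),"diag centre",((P[0]+P[2])/2*1000)[:2])
ana(wray(w([(52,61),(713,60)]),.005,p),.220,"mat w")
ana(wray(w([(54,113),(705,115)]),.051,p),.180,"board w")
ana(ray("scene",s([(39,419),(136,554),(336,438)]),.005),.220,"mat s")
ana(ray("scene",s([(68,399),(145,501),(314,408)]),.051),.180,"board s")
E
```

```text
mat w width 159.81679967845946 yaw -181.74120341513705 centre [ 324.98439786 -195.37281103]
board w width 120.1369437953648 yaw -182.07729816837036 centre [ 363.7473141  -196.85677904]
mat s width 156.5298632101323 yaw -1.9866885829879806 centre [ 545.14748718 -206.12249751]
   len 219.47984349831216 yaw -1.8456888279411316 diag centre [ 544.89659541 -205.84357231]
board s width 117.8171785329762 yaw -1.8863764167211627 centre [ 541.56159432 -208.57668317]
   len 178.79509775112578 yaw -2.2865602456681526 diag centre [ 540.93673678 -209.18083619]
```

```bash
python3 -m crank '[0.08,0.06,-0.2,0.04,0,0,-0.4,0,0,0,-0.3,0,0,0,-0.2,0,0,0,0,0,0,0,0,0]'
cat > gap.py <<'E'
from h import *
def wproj(P,pose):
    C=env.camera_info("wrist");K,H=C["K"],C["hand_eye"];p,Rm=pose
    q=((P-p)@Rm-H[:3,3])@H[:3,:3];X,Y,Z=q[:,0],-q[:,1],-q[:,2];rho=np.hypot(X,Y);r=K[0,0]*np.arctan2(rho,Z)
    return np.c_[K[0,2]+r*X/rho,K[1,2]+r*Y/rho]
def run(tag,zu,c=(.545,-.2035),yaw=-1.8):
    pose=tool();im=env.snapshot("wrist");cv2.imwrite(f"pics/{tag}.png",im);V=cv2.GaussianBlur(im,(3,3),0).max(2).astype(np.float32)
    a=np.radians(yaw);M=np.array([[np.cos(a),-np.sin(a)],[np.sin(a),np.cos(a)]])
    def prof(A,B,z):
        n=int(np.linalg.norm(np.subtract(B,A))/.0005);t=np.linspace(0,1,n)[:,None]
        xy=np.array(A)*(1-t)+np.array(B)*t; W=np.c_[xy@M.T+c,np.full(n,z)];uv=wproj(W,pose).astype(np.float32)
        return xy,cv2.remap(V,uv[:,0],uv[:,1],cv2.INTER_LINEAR,borderValue=255).ravel()
    def edge(A,B,z,fall):
        xy,v=prof(A,B,z);d=np.diff(cv2.GaussianBlur(v[:,None],(1,5),0).ravel());i=np.argmin(d) if fall else np.argmax(d)
        return xy[i]*1000,abs(d[i])
    for n,z,hx,hy,fall in(("mat",.005,.11,.08,True),("board",zu+.008,.09,.06,False)):
        w=.008
        N=[edge((-hx-w,y),(-hx+w,y),z,fall)[0] for y in np.linspace(-.05,.05,7)]
        X=np.linspace(-hx+.006,-hx+.03,6)
        L=[edge((x,hy+w),(x,hy-w),z,fall)[0] for x in X];Rr=[edge((x,-hy-w),(x,-hy+w),z,fall)[0] for x in X]
        N,L,Rr=map(np.array,(N,L,Rr));k=np.degrees(np.arctan(np.polyfit(N[:,1],N[:,0],1)[0]))
        print(n,"near x",np.round(N[:,0],1),"yaw rel",round(-k,2),"\n  L y",np.round(L[:,1],1),"R y",np.round(Rr[:,1],1),"\n  centre off x %.1f y %.1f (at near end)"%(np.median(N[:,0])+hx*1000,(np.median(L[:,1])+np.median(Rr[:,1]))/2))
E
python3 - <<'E'
from gap import *
z=tool()[0][2];print(tool()[0]);run("w8",z-.0129)
E
```

```text
clock: 19.8
eef_pos: [0.545, -0.2017, 0.022]
ee_rot: [-0.0, 0.015, 1.0, 0.0]
wrist_force: [-0.3, 0.3, -1.9]
gripper_width: 0.0145
grasp_force: 59.0
[ 0.54496669 -0.20174571  0.02204361]
mat near x [-111.6 -111.1 -111.1 -111.1 -111.1 -111.1 -111.1] yaw rel -0.2 
  L y [81.6 81.6 81.6 81.6 81.6 81.6] R y [-79.5 -79.5 -79.5 -79.5 -79.5 -79.5] 
  centre off x -1.1 y 1.1 (at near end)
board near x [-89.7 -89.7 -89.7 -89.7 -90.3 -90.3 -90.3] yaw rel 0.38 
  L y [62.3 62.3 62.3 62.3 62.3 62.3] R y [-58.7 -58.7 -58.7 -58.7 -58.7 -58.2] 
  centre off x 0.3 y 1.8 (at near end)
```

```bash
python3 -m crank '[-0.04,-0.02,0,-0.03,0,0,0,0,0,0,-0.02,0,0,0,-0.02,0,0,0,-0.02,0,0,0,-0.02,0,0,0,-0.02,0,0,0,0,0,0,0,0,0]'
python3 - <<'E'
from gap import *
z=tool()[0][2];run("w9",z-.0129);print(env.get_state()["wrist_force"])
E
```

```text
clock: 20.75
eef_pos: [0.5438, -0.2023, 0.0192]
ee_rot: [-0.0, 0.016, 1.0, -0.0]
wrist_force: [-0.8, 0.3, -3.2]
gripper_width: 0.0147
grasp_force: 59.0
mat near x [-111.6 -111.1 -111.1 -111.1 -111.1 -111.1 -111.1] yaw rel -0.2 
  L y [81.6 81.6 81.6 81.6 81.6 81.6] R y [-79.5 -79.5 -79.5 -79.5 -79.5 -80. ] 
  centre off x -1.1 y 1.1 (at near end)
board near x [-91.3 -91.3 -91.3 -91.3 -91.3 -91.3 -91.3] yaw rel -0.0 
  L y [62.3 62.3 62.3 62.3 62.3 62.3] R y [-58.7 -58.7 -58.7 -58.7 -58.7 -58.7] 
  centre off x -1.3 y 1.8 (at near end)
[-0.09457315  0.39958715 -0.97446109]
```

```bash
python3 -m crank '[0,-0.02,0,0,0,0,-0.015,0,0,0,-0.015,0,0,0,-0.015,0,0,0,0,0,0,0,0,0]'
python3 - <<'E'
from station import env
import numpy as np
print(np.mean([(env.snapshot("wrist"),env.get_state()["wrist_force"])[1] for _ in range(5)],0))
E
```

```text
clock: 21.4
eef_pos: [0.5438, -0.2029, 0.0179]
ee_rot: [-0.0, 0.016, 1.0, -0.0]
wrist_force: [-0.5, 0.4, -0.3]
gripper_width: 0.0149
grasp_force: 59.2
[-0.83157274  0.0645546  -0.11042194]
```

```bash
python3 -m crank '[0,0,-0.01,0,0,0,-0.01,0,0,0,0,0,0,0,0,0]'
python3 - <<'E'
from station import env
import numpy as np
print(np.mean([(env.snapshot("wrist"),env.get_state()["wrist_force"])[1] for _ in range(5)],0))
E
```

```text
clock: 22.05
eef_pos: [0.5438, -0.2029, 0.0179]
ee_rot: [0.0, 0.016, 1.0, -0.0]
wrist_force: [-4.6, 0.9, 9.2]
gripper_width: 0.0147
grasp_force: 60.4
[-4.04830799  1.54532776  8.41498159]
```

The board is on the mat. I'll ease the load off and release.

```bash
python3 -m crank '[0,0,0.01,0,0,0,0,0]'
python3 -m crank '[0,0,0,0,0,0,0,0,0,0,0,0,0,0,0,0]' 0.7
python3 -m crank '[0,0,0,0,0,0,0,0,0,0,0,0,0,0,0,0]' 0.5
python3 -m crank '[0,0,0.2,0,0,0,0.5,0,0,0,0.8,0,0,0,0.8,0,0,0,0.8,0,0,0,0.4,0,0,0,0,0,0,0,0,0]' 0.4
python3 - <<'E'
from gap import *
run("w10",.005)
E
```

```text
clock: 22.5
eef_pos: [0.5438, -0.2029, 0.0179]
ee_rot: [-0.0, 0.016, 1.0, -0.0]
wrist_force: [-3.1, 0.8, 5.6]
gripper_width: 0.0147
grasp_force: 60.0
clock: 22.9
eef_pos: [0.5438, -0.2029, 0.0175]
ee_rot: [0.0, 0.016, 1.0, -0.0]
wrist_force: [-0.0, 1.0, 0.0]
gripper_width: 0.0256
grasp_force: 0.0
clock: 23.3
eef_pos: [0.5438, -0.2029, 0.0176]
ee_rot: [0.0, 0.016, 1.0, -0.0]
wrist_force: [-0.2, 0.1, -0.3]
gripper_width: 0.0428
grasp_force: 0.0
clock: 24.1
eef_pos: [0.5435, -0.2027, 0.1221]
ee_rot: [-0.0, 0.016, 1.0, 0.0]
wrist_force: [-0.2, 0.1, -0.3]
gripper_width: 0.0513
grasp_force: 0.0
mat near x [-111.1 -111.1 -111.1 -111.1 -111.1 -111.1 -111.1] yaw rel -0.0 
  L y [81.1 81.1 81.1 81.1 81.1 81.1] R y [-79.5 -79.5 -79.5 -79.5 -79.5 -79.5] 
  centre off x -1.1 y 0.8 (at near end)
board near x [-91.3 -91.3 -91.3 -91.3 -91.3 -91.3 -91.3] yaw rel -0.0 
  L y [61.3 61.3 61.3 61.3 61.3 61.3] R y [-59.2 -59.2 -59.7 -59.2 -59.7 -59.2] 
  centre off x -1.3 y 1.0 (at near end)
```

The board is centred within about 0.3 mm and square at the near end. I'll retreat and check numerically from the unobstructed top view.

```bash
python3 -m crank '[0,0,0.8,0,0,0,0.8,0,-0.3,0.8,0.5,0,-0.6,0.9,0,0,-0.6,0.9,0,0,-0.6,0.9,0,0,-0.6,0.9,0,0,-0.6,0.9,0,0,-0.6,0.9,0,0,-0.3,0.9,0,0,0,0.9,0,0,0,0.9,0,0,0,0.9,0,0,0,0.9,0,0,0,0.9,0,0,0,0.9,0,0,0,0.9,0,0,0,0.6,0,0,0,0,0,0,0,0,0,0]'
python3 - <<'E'
from h import *
t=env.snapshot("top");a=cv2.imread("pics/top0.png");cv2.imwrite("pics/t11.png",t)
hsv=cv2.cvtColor(t,cv2.COLOR_BGR2HSV);m=((hsv[...,2]>75)).astype(np.uint8);r=np.zeros_like(m);r[160:239,311:367]=1
c=big(m*r)[0];print("board",rect(ray("top",c[:,0],.013)),cv2.boundingRect(c))
V=t.max(2);m=(V<75).astype(np.uint8);m[:,:295]=0;m[:140]=0;m[255:]=0;m=cv2.morphologyEx(m,cv2.MORPH_CLOSE,np.ones((5,5)));c=big(m)[0];print("mat",rect(ray("top",c[:,0],.005)),cv2.boundingRect(c))
d=cv2.absdiff(t,a).max(2);print("eraser diff",d[160:190,250:268].max(),"marker",d[203:263,252:265].max(),tool()[0],env.get_state()["clock"])
E
```

```text
clock: 26.15
eef_pos: [0.4173, 0.2168, 0.1847]
ee_rot: [-0.001, 0.016, 1.0, -0.0]
wrist_force: [0.1, -0.8, 0.8]
gripper_width: 0.0511
grasp_force: 0.0
board (array([ 542.6, -201.9]), 182.5, 122.1, -1.83) (314, 161, 51, 75)
mat (array([ 541.9, -201. ]), 218.2, 156.4, -1.82) (306, 155, 65, 89)
eraser diff 7 marker 6 [0.41744146 0.21644873 0.18487925] 26.2
```

```bash
python3 -c "
from station import env
print(env.job_done())"
```

```text
the job is handed in; nothing more can be done
None
```

The job is handed in at about 26 s: both buttons are turned aside along their rails, and the backboard lies flat on the mat, bar up, centred within about 1 mm and square with it; the eraser and marker did not move.

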